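Set out the weighing and heating station

ROBOT

A 7-joint arm with a two-finger parallel gripper is mounted at the origin on the work surface. World frame = base frame: x ahead of the robot, y to its left, z up, the work surface at z = 0. Lengths are in m, angles in rad, forces in N, time in s.
With the tool pointing down it reaches from about 0.35 to 0.9 m from the base axis. Payload 7.2 kg.
Tool frame: the origin (TCP) lies midway between the tips of the shut fingers; the grasp point (between the pads) lies robot.grasp_offset behind it (robot.grasp_offset is the distance from the TCP to the grasp point, in m); z points along the fingers, y is the direction in which the jaws open and shut (so a half turn about z gives the same grasp; the last joint's range is limited). The gripper opens to 85 mm and grips with 20 to 120 N. Pads are 22 mm wide; open, the fingers measure 114 mm over their backs; the gripper's body (76 mm by 85 mm) begins 54 mm behind the grasp point. The pads swing forward as they close: fully open they stand 13 mm farther back than shut.
Start: joints at [1.045, 0.411, -0.013, 1.596, 0.006, 1.134, -0.082], TCP at [0.276, -0.561, 0.231] pointing down, gripper open.
Joint ranges: [-2.95, 2.95], [-0.29, 1.99], [-1.47, 1.44], [0.14, 2.54], [-1.03, 4.17], [0.13, 1.85], [-2.86, 2.86]. Speed limits (rad/s): [2.39, 2.39, 3.01, 3.01, 3.14, 3.14, 3.14].

INTERFACE

Orientations are given as [roll, pitch, yaw] about the fixed x, y, z axes, in that order (R = Rz(yaw) Ry(pitch) Rx(roll)).
In Python, from plant import robot gives the robot as it stands. Calls block until the motion is done:
- robot.move_pose(position, orientation): joint-space move of the TCP to a pose.
- robot.move_straight(position, velocity=0.15, attitude=None, force_limit=None): straight line of the TCP; attitude=None keeps the orientation; velocity is the mean speed in m/s. With force_limit (N) it stops when the force on the tool has changed by that much, and returns True; else False.
- robot.goto_joints(angles): joint-space move.
- robot.gripper_open() and robot.close(effort=None): open the fingers fully, or close them until they stop; effort is the grip in N (None keeps the last).
- robot.hold(seconds).
- robot.solve_ik(position, orientation): joint angles nearest the present ones, or None.
- robot.read_state(): the state.
- robot.snapshot(name): name is "scene" or "top"; returns the picture (420x560x3 uint8, red, green, blue); there is no depth.
- robot.calibration(name): a dict with "K" (3x3 intrinsics, pixels), "D" ([k1, k2, p1, p2, k3] as OpenCV has them; the pictures are not rectified), "R" (3x3) and "t" (3): a world point X has camera coordinates R X + t. Camera axes: x right, y down, z forward; pixel columns grow to the right and rows downward; lengths in m; the calibration is good to about 2 mm. A picture is of the moment at which its call begins. calibration takes no time and is no camera call.
A pose or a line that the arm cannot do raises robot.Unreachable and nothing moves.
- robot.finish_job(): hands the job in, once; it reports no verdict.
Trained networks look in the newest picture that a camera, given by its name, has taken for a name from the list of things; names that differ only in an ending like _2 or _b are one class to them, and where a whole thing is asked for, a point or a joint stands for the part that bears it (a point fixed in the world has none). Each returns a list of dicts, best first, with "p" (0 to 1); they miss things now and then, are a little off and sometimes report something else, mostly with a low value. They report only what shows in the picture. A call takes as long as a camera call. They do not tell look-alikes from the thing itself.
- robot.trace(camera, name): "pixels" (420x560 bool, what is visible of it) and "position" ([row, column] in pixels, amid what is visible of it).
The state is a dict: "clock": time; "joint_positions": joint angles; "joint_velocities": joint speeds; "effort": joint torques, N m; "ee_pos": TCP position; "eef_rot": TCP orientation; "force": force on the tool from outside, world axes, zero at the start; "ft_torque": the same for the moment, N m; "grip_width": finger opening in m.
Only numpy, scipy, OpenCV 4.12 (cv2) and the standard library are available. Lean on these libraries where they do the work, as an engineer would, in place of code of your own. Each camera call takes 0.05 s, during which the arm holds its last target.

TASK

Get the bench ready for the next batch: stand the conical flask in the middle of the hotplate's top, stand the open jar in the middle of the balance's pan with the knobbed cover seated squarely in its mouth, and stand the taller of the two brown bottles on the mat midway between the hotplate and the balance. Set each thing down gently and upright, without dropping it, and let go of it; knock nothing over, and leave the short brown bottle where it is.

Things in the scene. Friction and masses are not known exactly. Their poses are not given: they have to be found in the camera images.
- flask: Conical flask of clear glass, 180 g, loose, upright, in the near row. Base 84 mm in diameter, narrowing from z = 12 mm to a straight neck 34 mm in diameter from z = 88 to 128 mm, then a 40 mm lip up to the top at 137 mm. Origin: centre of its underside, z up.
- jar: Open straight-sided white ceramic jar, loose, upright, 58 mm outside diameter, 75 mm high, wall 4 mm (mouth 50 mm in diameter). Weighs about 160 g. Origin: centre of its underside, z up. Starts in the near row.
- cover: The jar's cover, 50 g, loose, in the near row: white plastic disc 64 mm across (z = 6 to 12 mm), round black knob on top 20 mm across (z = 12 to 38 mm), plug below 40 mm across (z = 0 to 6 mm). The plug drops loosely into the jar's mouth and the disc lies on the rim: its origin is then 69 mm above the jar's. Origin: centre of the plug's underside, z up. Starts standing on its plug.
- tall_bottle: Round brown glass bottle with a paper label and a white screw cap, loose, upright. Body 60 mm in diameter up to z = 106 mm, then a shoulder, a neck 28 mm in diameter, and the cap 34 mm in diameter from z = 132 to 160 mm (overall height 160 mm). Origin: centre of its underside, z up. Weighs about 320 g. Starts in the near row; it is the taller of the two brown bottles.
- short_bottle: Round brown glass bottle with a paper label and a white screw cap, loose, upright. Body 60 mm in diameter up to z = 46 mm, then a shoulder, a neck 28 mm in diameter, and the cap 34 mm in diameter from z = 72 to 100 mm (overall height 100 mm). Origin: centre of its underside, z up. Starts in the near row. Not wanted for this job: leave it where it stands.
- hotplate: Laboratory hotplate, fixed at one end (left or right) of the mat: grey housing 160 mm deep (x) by 150 mm wide (y), two black knobs on its front, which faces the robot, and a square white ceramic top plate of 130 mm, upper face at z = 75 mm. Origin: level with its feet, straight below the middle of the top plate. x points away from the front, z up.
- balance: Laboratory balance, fixed at the other end of the mat: white housing 170 mm deep (x) by 150 mm wide (y), dark display along its front edge towards the robot, round steel pan 116 mm in diameter, upper face at z = 58 mm; the pan does not move. Origin: level with its feet, straight below the middle of the pan. x points away from the front, z up.
- mat: Black rubber bench mat, fixed, 190 mm deep (x) by 500 mm long (y), 3 mm thick. The hotplate and the balance stand on it with their origins 155 mm either side of its centre along its y axis, so its centre is the midway point. Origin: centre of its underside, z up.
Not all that is in view belongs to the job. What is shaped like the balance but blue or green is not meant. Leave any yellow look-alike of the flask alone.

How it is judged:
At the end, for the whole second after the job is handed in: Flask on the hotplate and jar on the balance pan, each within 15 mm of the middle; cover seated on the jar's rim (within 8 mm of its axis, 3 mm in height); tall bottle on the mat within 15 mm of its centre, the midway point. All four upright within 0.1 rad and at rest (horizontal distance between flask and hotplate below 0.015 m and z of flask in the frame of hotplate between 0.07 and 0.08 m and horizontal distance between jar and balance below 0.015 m and z of jar in the frame of balance between 0.053 and 0.063 m and horizontal distance between cover and jar below 0.008 m and z of cover in the frame of jar between 0.066 and 0.072 m and horizontal distance between tall_bottle and mat below 0.015 m and z of tall_bottle in the frame of mat between -0.001 and 0.007 m and linear speed of each of flask, jar, cover, tall_bottle below 0.02 m/s and angle between each of flask, jar, cover, tall_bottle's own z axis and vertical below 0.1 rad); the robot touches nothing.
It fails at once if the short bottle is moved by more than 20 mm (distance of short_bottle from where it was at the start of the episode above 0.02 m).
It fails at once if the flask, the jar or a bottle is tipped by more than 0.6 rad (angle between any of flask, jar, tall_bottle, short_bottle's own z axis and vertical above 0.6 rad).
It fails at once if one of the four things is dropped (it falls freely by about 10 mm or more: faster than 0.45 m/s with no finger on it) ((linear speed of flask above 0.45 m/s and contact force between flask and the fingers below 0.1 N) or (linear speed of jar above 0.45 m/s and contact force between jar and the fingers below 0.1 N) or (linear speed of cover above 0.45 m/s and contact force between cover and the fingers below 0.1 N) or (linear speed of tall_bottle above 0.45 m/s and contact force between tall_bottle and the fingers below 0.1 N)).
It also fails if it takes over 104 s, if anything falls off the work surface, if the arm or the gripper's body presses on something with over 40 N, if the wrist force passes 120 N, or if a joint passes its speed limit or range.

## Working session

There is one attempt and no reset: what is moved stays moved. The work goes in short steps, each a Python script; the robot and the scene stay as the last script left them, time stands still between calls to the robot, and variables do not carry over. Pictures are saved under pics/ and viewed, and the job is handed in when it is done.

```bash
ls; mkdir -p pics; python3 - <<'E'
from plant import robot
import cv2,numpy as np
print(robot.grasp_offset, robot.read_state())
for n in("scene","top"):
    im=robot.snapshot(n); cv2.imwrite(f"pics/{n}0.png",im[:,:,::-1]); c=robot.calibration(n); print(n,c)
    for o in("flask","jar","cover","tall_bottle","short_bottle","hotplate","balance","mat"):
        print(o,[(round(d['p'],2),np.round(d['position'],1).tolist(),int(d['pixels'].sum())) for d in robot.trace(n,o)])
E
```

```text
pics
0.0187 {'clock': 0.0, 'joint_positions': array([ 1.04479473,  0.41192596, -0.012708  ,  1.59701685,  0.0055878 ,
        1.13430341, -0.08222644]), 'joint_velocities': array([ 1.75364658e-04,  2.75439901e-04,  9.85715428e-04, -1.50317547e-03,
        6.40379323e-05, -4.95968606e-06, -5.32104227e-04]), 'effort': array([-4.25771186e-04, -6.00622201e+01,  6.81917723e-01, -2.99406087e+01,
        1.38297919e-02,  1.06867353e-02, -2.22514512e-05]), 'ee_pos': array([ 0.27598649, -0.56022456,  0.23044798]), 'eef_rot': array([-3.13997796e+00,  1.05178003e-04,  4.57790900e-01]), 'force': array([ 1.33105726, -0.91865673, -0.0622358 ]), 'ft_torque': array([-0.02436977, -0.01011178,  0.00376953]), 'grip_width': 0.08504537086749017}
scene {'K': array([[446.56708157,   0.        , 273.60796206],
       [  0.        , 446.56708157, 207.44331365],
       [  0.        ,   0.        ,   1.        ]]), 'D': array([-0.06561088,  0.        ,  0.        ,  0.        ,  0.        ]), 'R': array([[ 0.50911433,  0.86068703, -0.00452006],
       [ 0.71332842, -0.42487569, -0.55735377],
       [-0.4816276
[... 702 characters left out ...]
'D': array([0.05859954, 0.        , 0.        , 0.        , 0.        ]), 'R': array([[ 0.0136482 , -0.99984184,  0.01140314],
       [-0.99717389, -0.01445261, -0.0737248 ],
       [ 0.07387794, -0.01036471, -0.99721343]]), 't': array([0.05210803, 0.47054097, 1.50681446])}
flask [(0.83, [266.5, 215.4], 588), (0.74, [224.4, 188.9], 567)]
jar [(0.77, [223.0, 403.7], 431), (0.35, [224.8, 339.0], 349)]
cover [(0.55, [220.5, 292.6], 325)]
tall_bottle [(0.93, [226.5, 240.9], 317)]
short_bottle []
hotplate [(0.88, [155.7, 353.6], 2846)]
balance [(0.93, [162.9, 251.8], 2766), (0.86, [286.5, 140.8], 3010), (0.84, [143.1, 159.1], 2973), (0.48, [161.5, 300.5], 3852)]
mat [(0.93, [161.8, 296.3], 3745)]
```

```bash
python3 - <<'E'
import cv2
for n in("scene","top"):
    im=cv2.imread(f"pics/{n}0.png")
    c=im[80:380,80:460]; cv2.imwrite(f"pics/{n}0z.png",cv2.resize(c,(760,600),interpolation=cv2.INTER_CUBIC))
E
```

```text
(no output)
```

View pics/scene0z.png

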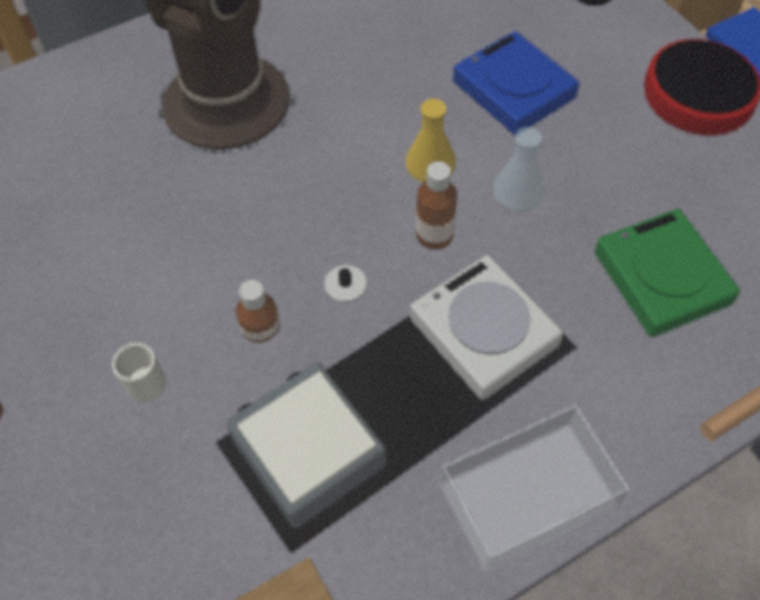

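View pics/top0z.png

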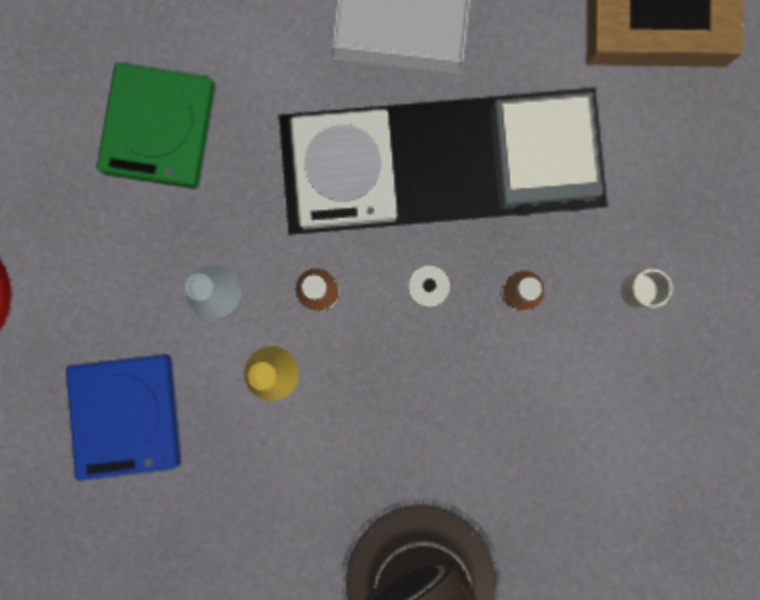

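The near row in the top view (u,v), left to right, is clear flask (188,224), tall brown bottle (241,226), cover (293,221), short brown bottle (~341,225) and jar (404,223). Two pairs of bottles and flasks could be confused:

- **Flasks:** (188,224) is clear glass. (215,266) is the yellow look-alike.
- **Bottles:** (241,226) has the long body in the scene view, at (299,184). (341,225), at (208,236) in the scene view, is the short one.

The white balance is at (251,163) and the hotplate at (354,156). The blue and green ones are decoys. Next I fit the positions.

```bash
cat > vis.py <<'E'
from plant import robot
import cv2,numpy as np
from scipy.optimize import minimize
PROF={"flask":[(0,42),(12,42),(88,17),(128,17),(128,20),(137,20)],
"jar":[(0,29),(75,29)],
"cover":[(0,20),(6,20),(6,32),(12,32),(12,10),(38,10)],
"tall_bottle":[(0,30),(106,30),(122,14),(132,14),(132,17),(160,17)],
"short_bottle":[(0,30),(46,30),(62,14),(72,14),(72,17),(100,17)]}
A=np.linspace(0,2*np.pi,40,endpoint=False)
S=4
def proj(P,c):
    rv,_=cv2.Rodrigues(c["R"]); p,_=cv2.projectPoints(np.asarray(P,float).reshape(-1,1,3),rv,c["t"],c["K"],c["D"]); return p[:,0]
def fill(polys):
    m=np.zeros((420*S,560*S),np.uint8)
    for p in polys: cv2.fillConvexPoly(m,cv2.convexHull(np.round((p+.5)*S-.5).astype(np.int32)),1)
    return cv2.resize(m.astype(np.float32),(560,420),interpolation=cv2.INTER_AREA)
def sil(name,x,y,z,c):
    r=[np.c_[x+R/1e3*np.cos(A),y+R/1e3*np.sin(A),0*A+z+h/1e3] for h,R in PROF[name]]
    r=[proj(q,c) for q in r]
    return fill([np.vstack([r[i],r[i+1]]) for i in range(len(r)-1)])
def iou(a,b): return np.minimum(a,b).sum()/np.maximum(a,b).sum()
def fit(f,obs,x0,steps):
    g=lambda p:-sum(iou(f(p,c),m) for c,m in obs)/len(obs)
    sx=np.vstack([x0]+[np.array(x0)+np.eye(len(x0))[i]*steps[i] for i in range(len(x0))])
    r=minimize(g,x0,method="Nelder-Mead",options=dict(initial_simplex=sx,xatol=1e-4,fatol=1e-5,maxiter=150))
    return r.x,-r.fun
def back(u,v,z,c):
    q=cv2.undistortPoints(np.array([[[u,v]]],float),c["K"],c["D"])[0,0]
    d=c["R"].T@np.array([q[0],q[1],1]); o=-c["R"].T@c["t"]; return (o+d*(z-o[2])/d[2])[:2]
C={n:robot.calibration(n) for n in("scene","top")}
def fitobj(name,masks,z=0.):
    out={}
    for n,m in masks.items():
        v,u=np.nonzero(m); x0=back(u.mean(),v.mean(),z+PROF[name][-1][0]/2.5e3,C[n])
        out[n]=fit(lambda p,c:sil(name,p[0],p[1],z,c),[(C[n],m.astype(np.float32))],x0,[.01,.01])
    if len(masks)>1:
        x0=np.mean([o[0] for o in out.values()],0)
        out["both"]=fit(lambda p,c:sil(name,p[0],p[1],z,c),[(C[n],m.astype(np.float32)) for n,m in masks.items()],x0,[.006,.006])
    return out
E
cat > fit0.py <<'E'
from vis import *
W={"flask":((168,342),(224,189)),"jar":((268,147),(223,404)),"cover":((221,252),(220,293)),"tall_bottle":((184,299),(226,241)),"short_bottle":((236,204),(225,341))}
for n in C: robot.snapshot(n)
for o,w in W.items():
    ms={}
    for n,rc in zip(("scene","top"),w):
        best=[d for nm in ([o,"jar","tall_bottle"] if o=="short_bottle" else [o]) for d in robot.trace(n,nm) if np.hypot(*(np.array(d["position"])-rc))<9]
        if best: ms[n]=best[0]["pixels"]
    for k,(p,s) in fitobj(o,ms).items(): print(o,k,np.round(p*1e3,1),round(s,3))
# fixtures
ims={n:cv2.imread(f"pics/{n}0.png") for n in C}
def sq(p,c,z=.078,a=.065):
    R=np.array([[np.cos(p[2]),-np.sin(p[2])],[np.sin(p[2]),np.cos(p[2])]])
    q=np.array([[-a,-a],[a,-a],[a,a],[-a,a]])@R.T+p[:2]
    return fill([proj(np.c_[q,[z]*4],c)])
def comp(m,u,v):
    k,l=cv2.connectedComponents(m.astype(np.uint8),connectivity=4); return (l==l[v,u]).astype(np.float32)
obs={}
for n,(u,v) in {"scene":(233,299),"top":(354,154)}.items():
    im=cv2.GaussianBlur(ims[n],(3,3),0).astype(int); ref=im[v-5:v+6,u-5:u+6].reshape(-1,3).mean(0)
    dm=np.abs(im-ref).max(2)<35; obs[n]=comp(dm,u,v); print(n,"plate px",obs[n].sum(),ref)
    x0=[*back(u,v,.078,C[n]),.05]
    r=fit(sq,[(C[n],obs[n])],x0,[.01,.01,.1]); print("plate",n,np.round(r[0],4),r[1])
print("plate both",fit(sq,[(C[n],obs[n]) for n in C],r[0],[.005,.005,.05]))
disc=lambda p,c:fill([proj(np.c_[p[0]+.058*np.cos(A),p[1]+.058*np.sin(A),0*A+.061],c)])
for n,(u,v) in {"scene":(325,239),"top":(251,161)}.items():
    im=cv2.GaussianBlur(ims[n],(3,3),0).astype(int); ref=im[v-8:v+9,u-8:u+9].reshape(-1,3).mean(0)
    dm=np.abs(im-ref).max(2)<22; obs[n]=comp(cv2.morphologyEx(dm.astype(np.uint8),cv2.MORPH_OPEN,np.ones((5,5))),u,v); print(n,"pan px",obs[n].sum(),ref)
    r=fit(disc,[(C[n],obs[n])],back(u,v,.061,C[n]),[.01,.01]); print("pan",n,np.round(r[0],4),r[1])
print("pan both",fit(disc,[(C[n],obs[n]) for n in C],r[0],[.005,.005]))
E
python3 fit0.py
```

```text
flask scene [436. 324.] 0.935
flask top [434.2 326.5] 0.959
flask both [434.1 326.3] 0.939
jar scene [ 448.4 -333.4] 0.957
jar top [ 445.5 -332.1] 0.942
jar both [ 446.6 -333.4] 0.937
cover scene [448.   -7.1] 0.944
cover top [446.2  -6. ] 0.881
cover both [447.7  -6.9] 0.908
tall_bottle scene [436.2 160.8] 0.948
tall_bottle top [433.1 162.7] 0.928
tall_bottle both [433.9 162.2] 0.927
short_bottle scene [ 443.6 -150.5] 0.91
short_bottle top [ 439.3 -147.2] 0.941
short_bottle both [ 440.1 -148.4] 0.907
scene plate px 2299.0 [186.90082645 197.29752066 197.20661157]
plate scene [ 0.6626 -0.1808  0.1116] 0.9558398723602295
top plate px 1797.0 [183.         198.58677686 199.85123967]
plate top [ 0.6587 -0.1792  0.0897] 0.9462822079658508
plate both (array([ 0.66078539, -0.180035  ,  0.09729853]), np.float64(0.9407780170440674))
scene pan px 1257.0 [156.1349481  149.10034602 147.51903114]
pan scene [0.6328 0.1249] 0.923600435256958
top pan px 1212.0 [157.58477509 153.30795848 152.43598616]
pan top [0.6269 0.1291] 0.9577348828315735
pan both (array([0.62842122, 0.12840801]), np.float64(0.9218045473098755))
```

```bash
python3 - <<'E'
import cv2
import numpy as np
a=cv2.imread("pics/scene0.png")[120:260,180:380]
cv2.imwrite("pics/crop_scene.png",cv2.resize(a,(800,560),interpolation=cv2.INTER_CUBIC))
E
```

```text
(no output)
```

View pics/crop_scene.png

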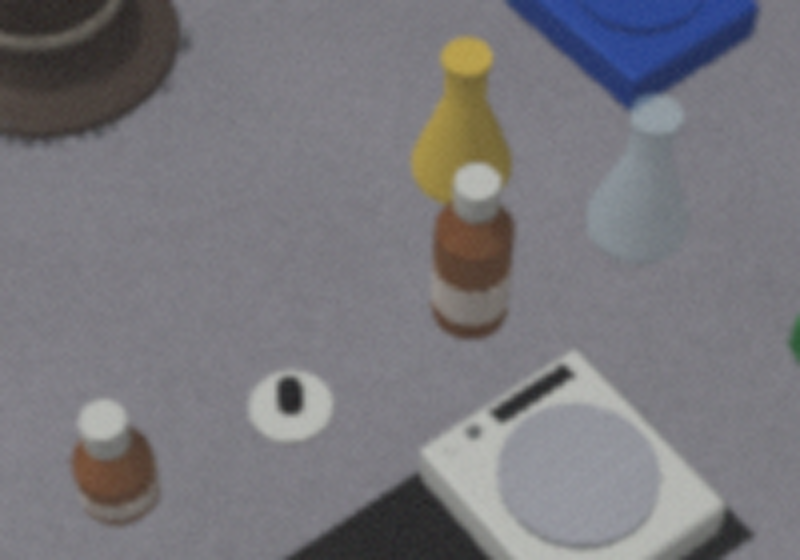

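The crop confirms the clear flask at scene (342,168), the tall bottle at (299,184) and the short bottle at (206,236). The fitted distance from plate to pan is 310 mm, which matches the 2 × 155 mm given. I check reach first, then move the jar.

```bash
cat > mv.py <<'E'
from plant import robot
import numpy as np
YAW=[0.0]
def O(): return [np.pi,0,YAW[0]]
def st(m=""):
    s=robot.read_state(); print(m,"t",round(s["clock"],2),"pos",np.round(s["ee_pos"],4),"rot",np.round(s["eef_rot"],3),"F",np.round(s["force"],1),"w",round(s["grip_width"],4))
    return s
def pick(xy,tz,hover,lift,effort=40,vd=.12):
    robot.gripper_open()
    robot.move_pose([*xy,hover],O())
    robot.move_straight([*xy,tz],velocity=vd); 
    robot.close(effort); s=st("closed")
    robot.move_straight([*xy,tz+.02],velocity=.05); robot.move_straight([*xy,lift],velocity=.15); return st("lifted")
def place(xy,tz,lift,v=.25):
    robot.move_straight([*xy,lift],velocity=v)
    robot.move_straight([*xy,tz+.012],velocity=.12)
    robot.hold(.2)
    hit=robot.move_straight([*xy,tz-.004],velocity=.02,force_limit=3); st(f"down hit={hit}")
def release(xy,up):
    robot.gripper_open(); st("open")
    z=robot.read_state()["ee_pos"][2]
    robot.move_straight([*xy,z+.03],velocity=.08); robot.move_straight([*xy,up],velocity=.2); st("up")
PLATE=(.6608,-.180); PAN=(.6284,.1284); MID=(.6446,-.0258)
E
python3 - <<'E'
from mv import *
for y in (0,np.pi,.1,-.4):
  print(y)
  for p in [(.276,-.45,.3),(.447,-.333,.03),(.447,-.333,.25),(.628,.128,.087),(.448,-.007,.016),(.434,.326,.086),(.434,.326,.32),(.434,.162,.124),(.434,.162,.35),(.661,-.18,.164),(.661,-.18,.35),(.645,-.026,.35)]:
    q=robot.solve_ik(list(p),[np.pi,0,y]); print(p,None if q is None else np.round(q,2))
E
```

```text
0
(0.276, -0.45, 0.3) [ 0.89  0.19  0.05  1.74 -0.01  1.21 -0.63]
(0.447, -0.333, 0.03) [ 0.57  0.55 -0.02  1.93  0.02  0.66 -1.03]
(0.447, -0.333, 0.25) [ 0.58  0.28 -0.04  1.74  0.01  1.12 -1.03]
(0.628, 0.128, 0.087) [-0.02  0.61 -0.37  1.67  0.27  0.91 -2.06]
(0.448, -0.007, 0.016) [ 0.11  0.46 -0.25  2.19  0.22  0.52 -1.88]
(0.434, 0.326, 0.086) [-0.11  0.59 -0.83  1.9   0.56  0.9  -2.79]
(0.434, 0.326, 0.32) [ 0.18  0.48 -1.28  1.62  0.47  1.4  -2.72]
(0.434, 0.162, 0.124) [ 0.13  0.36 -0.7   2.06  0.31  0.83 -2.33]
(0.434, 0.162, 0.35) [ 0.44  0.14 -0.98  1.74  0.12  1.33 -2.14]
(0.661, -0.18, 0.164) [ 0.27  0.57 -0.12  1.5   0.07  1.07 -1.43]
(0.661, -0.18, 0.35) [ 0.29  0.46 -0.15  1.24  0.07  1.44 -1.43]
(0.645, -0.026, 0.35) [ 0.17  0.4  -0.31  1.35  0.12  1.41 -1.7 ]
3.141592653589793
(0.276, -0.45, 0.3) [ 1.37  0.24 -0.53  1.71  0.13  1.23  2.38]
(0.447, -0.333, 0.03) [ 0.98  0.62 -0.57  1.91  0.48  0.75  1.71]
(0.447, -0.333, 0.25) [ 1.04  0.35 -0.62  1.71  0.22  1.16  1.93]
(0.628, 0.128, 0.087) [ 0.32  0.78 -0.93  1.65  0.7   1.08  0.76]
(0.448, -0.007, 0.016) [ 0.39 
[... 1380 characters left out ...]
 0.51  0.55  0.05  1.94 -0.05  0.65 -1.38]
(0.447, -0.333, 0.25) [ 0.53  0.28  0.03  1.74 -0.01  1.12 -1.41]
(0.628, 0.128, 0.087) [-0.09  0.6  -0.27  1.68  0.19  0.89 -2.41]
(0.448, -0.007, 0.016) [ 0.06  0.46 -0.19  2.19  0.17  0.51 -2.23]
(0.434, 0.326, 0.086) [-1.2   0.51  0.61  1.97 -0.41  0.79 -2.32]
(0.434, 0.326, 0.32) [-1.4   0.25  0.82  1.71 -0.19  1.27 -2.5 ]
(0.434, 0.162, 0.124) [ 0.08  0.34 -0.64  2.06  0.28  0.82 -2.7 ]
(0.434, 0.162, 0.35) [ 0.37  0.12 -0.9   1.74  0.1   1.32 -2.52]
(0.661, -0.18, 0.164) [ 0.21  0.57 -0.03  1.51  0.02  1.07 -1.79]
(0.661, -0.18, 0.35) [ 0.24  0.46 -0.07  1.25  0.03  1.43 -1.8 ]
(0.645, -0.026, 0.35) [ 0.13  0.39 -0.25  1.35  0.1   1.41 -2.08]
```

```bash
sed -i 's/YAW=\[0.0\]/YAW=[np.pi\/2]/' mv.py; python3 - <<'E'
from mv import *
YAW[0]=np.pi/2
for p in [(.447,-.333,.03),(.447,-.333,.25),(.628,.128,.087),(.448,-.007,.016),(.434,.326,.086),(.434,.326,.32),(.434,.162,.35),(.661,-.18,.35)]:
    q=robot.solve_ik(list(p),O()); print(p,None if q is None else np.round(q,2))
st()
robot.move_straight([.276,-.4,.23],velocity=.3)
pick((.4466,-.333),.028,.16,.2)
import cv2
for n in("scene","top"): cv2.imwrite(f"pics/{n}1.png",robot.snapshot(n)[:,:,::-1])
E
```

```text
(0.447, -0.333, 0.03) [ 0.76  0.57 -0.27  1.92  0.23  0.68  0.35]
(0.447, -0.333, 0.25) [ 0.82  0.3  -0.34  1.72  0.11  1.14  0.45]
(0.628, 0.128, 0.087) [ 0.15  0.67 -0.63  1.66  0.46  0.96 -0.64]
(0.448, -0.007, 0.016) [ 0.3   0.49 -0.48  2.17  0.42  0.56 -0.49]
(0.434, 0.326, 0.086) [ 0.05  0.73 -1.11  1.89  0.77  1.03 -1.39]
(0.434, 0.326, 0.32) [ 0.11  0.41 -1.13  1.62  0.38  1.36 -1.07]
(0.434, 0.162, 0.35) [ 0.45  0.14 -0.99  1.74  0.12  1.33 -0.57]
(0.661, -0.18, 0.35) [ 0.44  0.49 -0.39  1.23  0.18  1.46  0.06]
 t 1.7 pos [ 0.2762 -0.5606  0.2313] rot [-3.142  0.     0.458] F [0.4 0.2 0.7] w 0.0854
closed t 5.03 pos [ 0.4469 -0.3333  0.0289] rot [3.141e+00 1.000e-03 1.571e+00] F [-1.4  0.7  5.7] w 0.0582
lifted t 6.74 pos [ 0.4461 -0.3327  0.199 ] rot [-3.140e+00 -1.000e-03  1.571e+00] F [-0.1 -1.  -1.6] w 0.0579
```

```bash
python3 - <<'E'
from mv import *
place(PAN,.089,.2); release(PAN,.22)
import cv2
from vis import *
robot.move_straight([.45,-.007,.2],velocity=.3)
ms={}
for n in C:
    im=robot.snapshot(n); cv2.imwrite(f"pics/{n}2.png",im[:,:,::-1])
    t=robot.trace(n,"jar"); print(n,[(round(d['p'],2),d['position'].round() if hasattr(d['position'],'round') else d['position']) for d in t])
    for d in t:
        v,u=d["position"]
        xy=back(u,v,.1,C[n])
        if np.hypot(*(xy-PAN))<.04: ms[n]=d["pixels"];break
for k,r in fitobj("jar",ms,.061).items(): print(k,r)
ms={}
for n in C:
    t=robot.trace(n,"cover"); print(n,[(round(d['p'],2),d['position']) for d in t])
E
python3 -c "
import cv2,numpy as np
a=cv2.imread('pics/scene2.png')[90:330,100:420];b=cv2.imread('pics/top2.png')[90:330,100:420]
cv2.imwrite('pics/c2.png',cv2.resize(np.hstack([a,b]),(800,300)))"
```

```text
down hit=True t 10.72 pos [0.6283 0.1284 0.09  ] rot [-3.141  0.     1.571] F [-0.2 -0.1  4.5] w 0.0579
open t 11.12 pos [0.6275 0.1281 0.089 ] rot [-3.139  0.     1.571] F [0.2 0.1 0.5] w 0.0855
up t 12.3 pos [0.6278 0.1281 0.2187] rot [-3.138e+00  1.000e-03  1.571e+00] F [ 0.9 -0.2 -0.2] w 0.0852
scene [(0.57, [229.6, 326.2])]
top [(0.71, [158.6, 250.8]), (0.36, [157.4, 351.0])]
scene (array([0.62955058, 0.12753054]), np.float64(0.9452124238014221))
top (array([0.62700496, 0.12837589]), np.float64(0.9543455243110657))
both (array([0.62756211, 0.12888973]), np.float64(0.9392257332801819))
scene [(0.72, [221.8, 252.7]), (0.43, [184.9, 300.8])]
top []
```

View pics/c2.png

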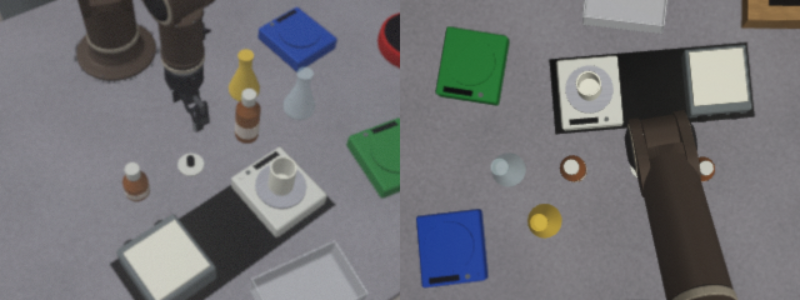

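The picture shows the jar standing centred on the pan, at about scene (326,230). Measured jar position is (0.628,0.129), against a pan centre of (0.628,0.128). Next is the cover.

```bash
python3 - <<'E'
from mv import *
from vis import *
pick((.4475,-.0068),.0165,.12,.24,30)
J=(.6280,.1284)
place(J,.1465,.24)
for n in C: cv2.imwrite(f"pics/{n}3.png",robot.snapshot(n)[:,:,::-1])
E
python3 -c "
import cv2,numpy as np
a=cv2.imread('pics/scene3.png')[160:300,240:420];b=cv2.imread('pics/top3.png')[90:230,160:340]
cv2.imwrite('pics/c3.png',cv2.resize(np.hstack([a,b]),(800,312)))"
```

```text
closed t 15.77 pos [ 0.4476 -0.0068  0.0167] rot [3.141 0.    1.571] F [-1.  -0.6  5.4] w 0.0192
lifted t 17.82 pos [ 0.447  -0.0068  0.2392] rot [-3.14  -0.     1.571] F [ 0.3 -0.5 -0.4] w 0.0191
down hit=True t 20.5 pos [0.6279 0.1284 0.1468] rot [-3.141  0.     1.571] F [-0.9 -0.7  5.2] w 0.019
```

View pics/c3.png

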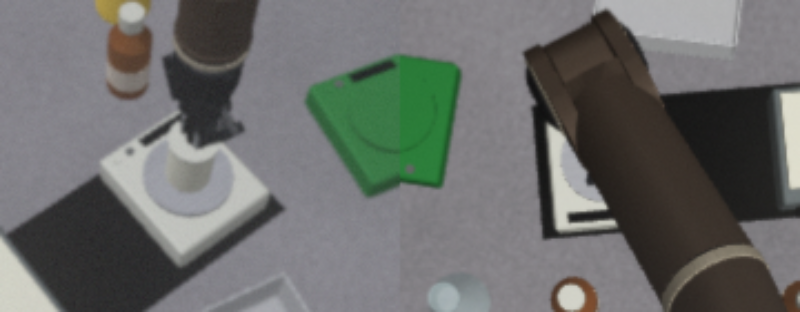

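Contact came at z = 0.1468 and the seated height is 0.1467, so the plug is in the mouth. I release, then pick up the flask.

```bash
python3 - <<'E'
from mv import *
from vis import *
release((.628,.1284),.28)
robot.move_straight([.44,.32,.28],velocity=.3)
pick((.4345,.3262),.0865,.2,.32,35)
for n in C: cv2.imwrite(f"pics/{n}4.png",robot.snapshot(n)[:,:,::-1])
E
python3 -c "
import cv2,numpy as np
a=cv2.imread('pics/scene4.png')[60:300,220:420];b=cv2.imread('pics/top4.png')[90:330,140:340]
cv2.imwrite('pics/c4.png',cv2.resize(np.hstack([a,b]),(800,480)))"
```

```text
open t 21.26 pos [0.6274 0.1281 0.1461] rot [-3.14   0.     1.571] F [ 0.3  0.4 -0.8] w 0.0855
up t 22.45 pos [0.6275 0.1281 0.2787] rot [-3.138e+00  1.000e-03  1.571e+00] F [ 0.  -0.3 -0.4] w 0.0855
closed t 25.74 pos [0.4346 0.3265 0.0869] rot [ 3.141 -0.     1.571] F [-1.2 -0.3  4.3] w 0.0353
lifted t 27.87 pos [0.4342 0.3259 0.3191] rot [-3.140e+00  1.000e-03  1.571e+00] F [ 0.2 -0.1 -1.8] w 0.0351
```

View pics/c4.png

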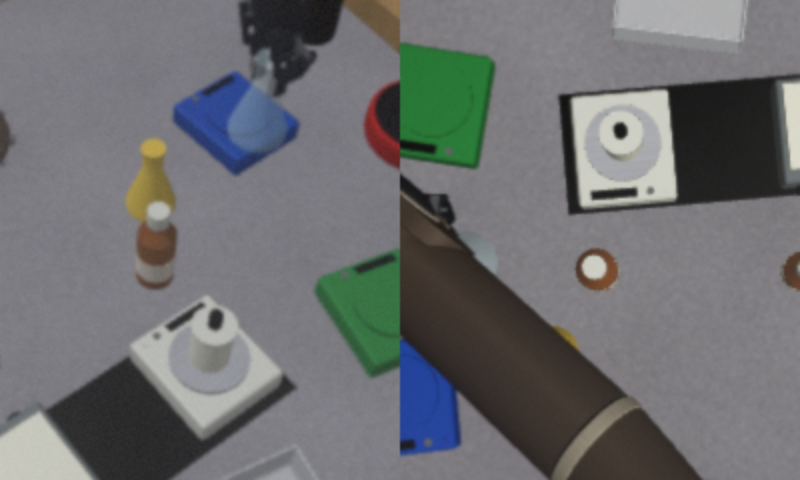

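The flask is held upright at scene (349,120), with width 35 mm and a weight of 1.8 N. The cover sits level on the jar at scene (326,228). Now I place the flask, then move the tall bottle.

```bash
python3 - <<'E'
from mv import *
from vis import *
place(PLATE,.1647,.32)
release(PLATE,.32)
robot.move_straight([.434,.1622,.32],velocity=.3)
s=pick((.434,.1622),.126,.23,.33,45)
for n in C: cv2.imwrite(f"pics/{n}5.png",robot.snapshot(n)[:,:,::-1])
E
python3 -c "
import cv2,numpy as np
a=cv2.imread('pics/scene5.png')[80:360,180:420];b=cv2.imread('pics/top5.png')[70:350,180:420]
cv2.imwrite('pics/c5.png',cv2.resize(np.hstack([a,b]),(800,466)))"
```

```text
down hit=True t 32.47 pos [ 0.6605 -0.1802  0.165 ] rot [-3.141  0.     1.571] F [-0.9  0.2  4.8] w 0.0349
open t 33.02 pos [ 0.6599 -0.1799  0.1638] rot [-3.139e+00 -1.000e-03  1.571e+00] F [-0.3  0.5 -0. ] w 0.0854
up t 34.33 pos [ 0.6602 -0.1799  0.3184] rot [-3.137e+00 -1.000e-03  1.571e+00] F [ 0.6  0.4 -0.8] w 0.085
closed t 38.06 pos [0.4343 0.1623 0.1264] rot [ 3.141 -0.     1.571] F [-0.5 -1.1  5.8] w 0.0331
lifted t 39.98 pos [0.4336 0.162  0.3291] rot [-3.14   0.     1.571] F [ 0.1  0.5 -3. ] w 0.033
```

View pics/c5.png

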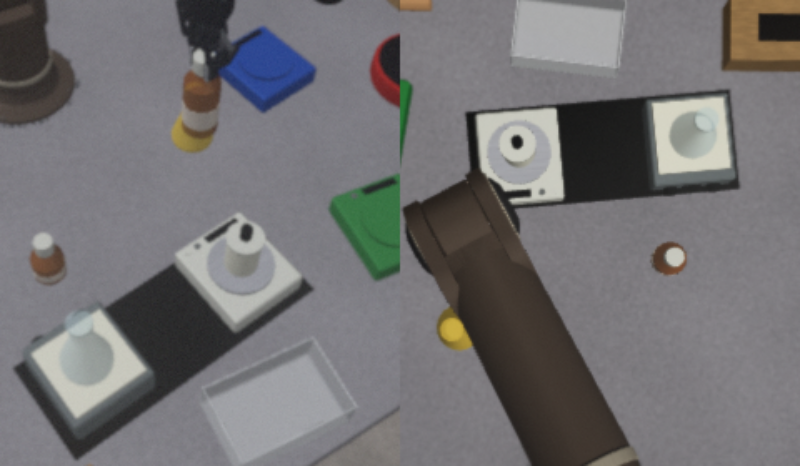

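```bash
python3 - <<'E'
from mv import *
from vis import *
place(MID,.129,.33)
release(MID,.33)
robot.move_straight([.35,-.30,.35],velocity=.3)
T={"flask":(PLATE,.078),"jar":(PAN,.061),"cover":(PAN,.130),"tall_bottle":(MID,.003),"short_bottle":((.440,-.148),0)}
for n in C: cv2.imwrite(f"pics/{n}6.png",robot.snapshot(n)[:,:,::-1])
for o,(xy,z) in T.items():
    ms={}
    for n in C:
        for d in robot.trace(n,o):
            v,u=d["position"]; 
            if np.hypot(*(back(u,v,z+PROF[o][-1][0]/2.5e3,C[n])-xy))<.05: ms[n]=d["pixels"];break
    if ms:
        for k,r in fitobj(o,ms,z).items(): print(o,k,np.round(r[0]-xy,4),round(r[1],3))
    else: print(o,"none")
st()
E
python3 -c "
import cv2,numpy as np
a=cv2.imread('pics/scene6.png')[120:360,180:420];b=cv2.imread('pics/top6.png')[90:330,180:420]
cv2.imwrite('pics/c6.png',cv2.resize(np.hstack([a,b]),(800,400),interpolation=cv2.INTER_CUBIC))"
```

```text
down hit=True t 43.88 pos [ 0.6447 -0.0258  0.1295] rot [3.142 0.    1.571] F [0.2 1.1 5. ] w 0.0329
open t 44.45 pos [ 0.6437 -0.0259  0.1283] rot [-3.139 -0.     1.571] F [-0.8  1.1 -0.2] w 0.0855
up t 45.98 pos [ 0.644  -0.0259  0.3284] rot [-3.137  0.     1.571] F [-0.3 -1.   0.4] w 0.0853
flask scene [-0.0024 -0.002 ] 0.914
flask top [-0.0035 -0.0012] 0.942
flask both [-0.0032 -0.0012] 0.925
jar scene [ 0.0027 -0.0046] 0.353
cover scene [0.0012 0.0001] 0.906
cover top [-0.0005  0.0012] 0.891
cover both [-0.0001  0.0009] 0.893
tall_bottle scene [ 0.0016 -0.0015] 0.91
tall_bottle top [ 0.0006 -0.    ] 0.899
tall_bottle both [-0.0001 -0.0002] 0.903
short_bottle scene [ 0.003  -0.0023] 0.941
short_bottle top [-0.0005  0.0018] 0.948
short_bottle both [0.0004 0.0002] 0.903
 t 48.08 pos [ 0.35 -0.3   0.35] rot [-3.139 -0.     1.571] F [ 0.4 -0.2 -0.3] w 0.0854
```

View pics/c6.png

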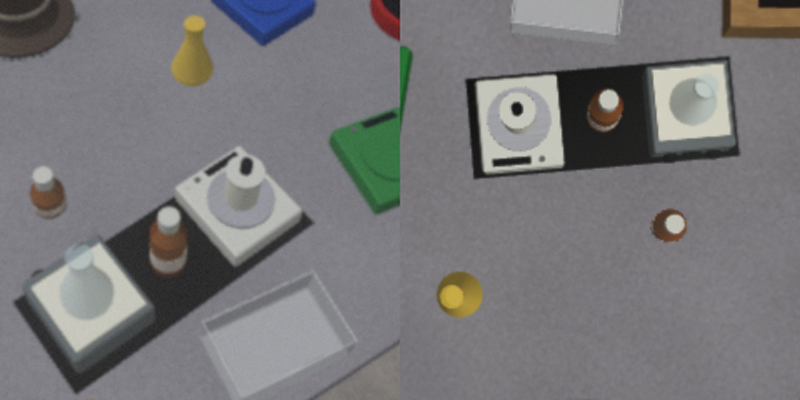

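In the final picture all four things stand upright and in place. The flask is on the plate at scene (232,295), the bottle is on the mat at (281,268), and the covered jar is on the pan at (325,225). The short bottle has not moved. I hand the job in.

```bash
python3 -c "
from plant import robot
print(robot.finish_job(), robot.read_state()['clock'])"
```

```text
the job is handed in; nothing more can be done
the job is handed in; nothing more can be done
```

The job is done and handed in, at about 48 s on the robot's clock with nothing dropped or knocked over. The jar went on the balance pan first, then the cover in its mouth, the clear flask on the hotplate and the tall brown bottle on the mat's midpoint. Each was lowered until it touched and then released.

Last checks, using fits from both cameras (calibration is good to about 2 mm):

| Thing | Offset from its target | Note |
|---|---|---|
| Flask | about 3.5 mm | upright on the hotplate |
| Tall bottle | under 1 mm | upright on the mat |
| Cover | about 1 mm from the pan centre | touched down at its seated height to within 0.5 mm |
| Jar | about 1 mm | measured before the cover went on |
| Short bottle | not moved (within 1 mm) | left where it was |

One check failed. The last fit of the jar alone was no use (overlap 0.35, scene camera only), probably because the network marked only part of it or something else. The jar's position therefore rests on the earlier measurement, the cover fit and the final picture, in which it looks upright and centred.

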